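Open the latched gate of the sweets bay

TASK

Open the gate of the sweets bay on the market counter. Its gravity thumb latch is caught under an overhanging lip: take the brass thumb tab, press the gate gently inwards until the bar comes up softly against the rubber at the back of the catch, lift the bar up out of the catch while still keeping it there, then swing the gate out towards the front by 60 degrees or more and let go, leaving it standing open with the bar dropped back down. Do not force the bar against the catch, and leave the tub, bottle and weight where they stand.

Things in the scene. Friction and masses are not known exactly. Their poses are not given: they have to be found in the camera images.
- bay: open-topped wooden bay of orange and brown sweets, fixed to the counter, 215 mm deep, 290 wide, posts 150 high, sweets below 85. Origin on the counter, z = 0, in the middle of the gate opening; x points into the bay, y to the hinge side (left, seen from the front), z up. The shut gate's middle plane is x = 0, its top 135 mm high. Upright hinge axis at x = 0, y = +115 mm; catch post at y = -117 mm
- gate_hinge (a point): point on the gate's upright hinge axis, 172 mm above the counter (the height of tab_grip with the bar down)
- gate (a joint): white slatted gate, 198 mm wide, 16 thick: opening angle in rad about gate_hinge, growing as its free (right) end swings out to the front, clockwise seen from above; widest 1.5. It starts shut, at about 0.044, with the bar loose in the catch. 0.7 kg; the hinge is a little stiff (about 1 N at the tab), so the gate stays where it is left
- thumb_bar (a joint): steel latch bar, 230 x 16 x 8 mm, on the gate's front, pivoted 30 mm from the hinge axis (pivot square to the gate), its nose 245 mm from the hinge axis, in the catch. Angle in rad: 0 = level (down), growing as the nose lifts, stop at 0.24. It falls by its weight (about 0.12 kg, 1 to 2 N to lift at the tab). The nose is clear of the catch's overhang from 0.14: tab 18 mm up
- tab_grip (a point): grasp point of the brass thumb tab, an upright plate fixed on the bar: 20 mm wide along the gate, 10 thick square to it, top 19 mm above; the gate's top is 37 mm below. Pinched from above, front and back, it lifts bar and swings gate. 155 mm along the gate from the hinge axis, 18 mm in front of its middle plane, 125 from the bar's pivot and 57 above it: lifted 18 mm it also goes 8 mm hingewards
- catch: catch on the right post: red lip and overhang above the bar's nose, black rubber wall behind (5 N/mm at the nose). Origin: fixed plate on the post, at the bar's height (115 mm). The bar lifts out only while pressed into the rubber with some 4 to 8 N (6 to 12 at the tab). The hook's depth is set unseen: the rubber is met after 0 to 14 mm of inward push at the tab. Over 10 N on the catch bends it
- tub: clear plastic tub of brown sweets, 110 x 130 x 61 mm high, standing beside the bay; origin at the centre of its underside. Leave alone
- gel: clear bottle with white cap, 56 mm across, 160 high, standing beside the bay; origin at the centre of its underside. Leave alone
- weight: brass scale weight with a knob, 48 mm across, 58 high, standing beside the bay; origin at the centre of its underside. Leave alone

How it is judged:
By the outcome, as a careful person would: the job done as asked, in the order asked, and still so for the second after the job is handed in, with the robot touching nothing.
It also fails if it takes over 58 s, if anything falls off the work surface, if the arm or the gripper's body presses on something with over 40 N, if the wrist force passes 120 N, or if a joint passes its speed limit or range.

ROBOT

A 6-joint arm with a two-finger parallel gripper is mounted at the origin on the work surface. World frame = base frame: x ahead of the robot, y to its left, z up, the work surface at z = 0. Lengths are in m, angles in degrees, forces in N, time in s.
With the tool pointing down it reaches from about 0.4 to 0.825 m from the base axis. Payload 7 kg.
Tool frame: the origin (TCP) lies midway between the tips of the shut fingers; the grasp point (between the pads) lies 19 mm behind it; z points along the fingers, y is the line along which they close (so a half turn about z gives the same grasp; the last joint's range is limited). The gripper opens to 88 mm and grips with 3 to 60 N. Pads are 19 mm wide; open, the fingers measure 130 mm over their backs; the gripper's body (78 mm by 193 mm) begins 47 mm behind the grasp point.
Start: joints at [90.648, 20.546, 0.682, 0, -70.136, -16.507], TCP at [0.184, 0.649, 0.227] pointing down, gripper open.
Joint ranges: [-176.03, 176.03], [-82.01, 121.73], [-58.28, 71.71], [-173.87, 95.51], [-174.79, -0.11], [-173.66, 173.66]. Speed limits (degrees/s): [136.94, 136.94, 172.46, 180, 180, 180].

INTERFACE

Orientations are given as [roll, pitch, yaw] about the fixed x, y, z axes, in that order (R = Rz(yaw) Ry(pitch) Rx(roll)).
In Python, from plant import * gives the robot as it stands.
- The arm moves only by the tool move_arm, never from a script. Its argument "commands" is a list of rows, each a list of 7 numbers: the shift along the world's x, y, z in mm, then the turn, a rotation vector about the world's x, y, z in degrees, then the opening in per cent of the stroke, from 0 (shut) to 100 (fully open). In form: [[x, y, z, rx, ry, rz, fingers], ...]. A call has 1 to 20 rows; each row shifts and turns the commanded pose from where the row before left it; what a row does not reach is not made up. A row lasts 1/10 s, in which the tool goes at most 50 mm and 8.59 degrees, less where a joint would pass 70% of its speed; a pose out of reach is approached as far as the arm can. A call with a gripper value outside its range is refused whole. The fingers move at their own pace and stop on an object; "squeeze" is the grip in N (left out, the last holds). Time passes only in rows, so rows that do not move let the fingers close. It gives the time, the measured TCP pose, the force and the opening at its end, in the units of the state.
- get_state(): the state, without advancing time (a new reading comes with each control period).
- capture(name): name is "scene" or "side" or "wrist"; returns a dict with "frame" (400x640x3 uint8, blue, green, red), "camera_matrix" (3x3 intrinsics, pixels), "world_to_cam" (4x4, takes a point from world to camera coordinates); the wrist camera has in their place "tool_from_camera" (4x4, takes a point from camera to tool coordinates, whose origin is the TCP and whose axes are the flange's). Camera axes: x right, y up, looking along -z (the intrinsics and any distortion apply to the point x, -y, -z); pixel columns grow to the right and rows downward; lengths in m; the calibration is good to about 2 mm. A picture is of the moment at which its call begins: read the wrist's pose just before it. There is no depth.
- close_job(): hands the job in, once; it reports no verdict.
The state is a dict: "time_s": time; "joints": joint angles; "qd": joint speeds; "joint_torque": joint torques, N m; "tcp_pos": TCP position; "eef_rot": TCP orientation; "contact_force": force on the tool from outside, world axes, zero at the start; "moment": the same for the moment, N m; "gripper_width": finger opening in m.
Only numpy, scipy, OpenCV 4.12 (cv2) and the standard library are available. Lean on these libraries where they do the work, as an engineer would, in place of code of your own. Each camera call takes 0.05 s, during which the arm holds its last target. There are 200 camera calls.

## Working session

There is one attempt and no reset: what is moved stays moved. The work goes in short steps, Python scripts to look and compute and a tool call to move; the robot and the scene stay as the last step left them, time stands still between calls to the robot, and variables do not carry over. Pictures are saved under pics/ and viewed, on a budget of 10 in all, crops included, one or two more only if the job needs it, and the job is handed in when it is done.

Besides the shell and the picture viewer there is one more tool, called after "Call:" in YAML: its name, and indented under it one key for each argument. move_arm: Moves the arm, as the interface text tells. Its arguments: {"type":"object","properties":{"commands":{"type":"array"},"squeeze":{"type":"number"}},"required":["commands"]}

```bash
ls; mkdir -p pics; python3 - <<'E'
from plant import *
import cv2,numpy as np,pickle
s=get_state();print(s)
d={n:capture(n) for n in("scene","side","wrist")}
d['state']=s
pickle.dump(d,open('c0.pkl','wb'))
for n in("scene","side","wrist"):
    cv2.imwrite(f'pics/{n}0.png',d[n]['frame'])
    print(n,{k:np.round(v,4).tolist() for k,v in d[n].items() if k!='frame'})
E
```

```text
pics
{'time_s': 0.0, 'joints': array([ 9.06483398e+01,  2.05918296e+01,  6.32327729e-01, -2.13718570e-02,
       -7.01365463e+01, -1.65076897e+01]), 'qd': array([ 0.02472679, -0.02166851,  0.04282613, -0.06240974, -0.05460232,
       -0.09329052]), 'joint_torque': array([-4.73323835e-04, -5.82711017e+01,  2.93048537e+01,  6.99741796e+00,
        7.01118741e-03, -1.57665850e-04]), 'tcp_pos': array([0.1843376 , 0.64881035, 0.22560333]), 'eef_rot': array([ 1.79902202e+02, -8.03172912e-03, -1.58666216e+01]), 'contact_force': array([ 0.26418182, -0.42602868, -1.11755323]), 'moment': array([ 0.01231564, -0.03957893,  0.04961922]), 'gripper_width': 0.08741646861870125}
scene {'camera_matrix': [[434.1543, 0.0, 315.5742], [0.0, 434.1543, 206.6691], [0.0, 0.0, 1.0]], 'world_to_cam': [[-0.0059, 0.9999, -0.0112, 0.0104], [-0.5618, 0.006, 0.8272, 0.2622], [0.8272, 0.0112, 0.5618, -1.7299], [0.0, 0.0, 0.0, 1.0]]}
side {'camera_matrix': [[519.8436, 0.0, 319.1992], [0.0, 519.8436, 199.9761], [0.0, 0.0, 1.0]], 'world_to_cam': [[0.9701, -0.2426, -0.0021, -0.6279], [0.181, 0.7178, 0.6723, -0.2237], [-0.1616, -0.6526, 0.7403, -1.2979], [0.0, 0.0, 0.0, 1.0]]}
wrist {'camera_matrix': [[299.8372, 0.0, 320.9706], [0.0, 299.8372, 203.1024], [0.0, 0.0, 1.0]], 'tool_from_camera': [[0.0007, 0.9616, 0.2744, 0.0744], [1.0, -0.0006, -0.0003, -0.0001], [-0.0001, 0.2744, -0.9616, -0.1578], [0.0, 0.0, 0.0, 1.0]]}
```

View pics/scene0.png

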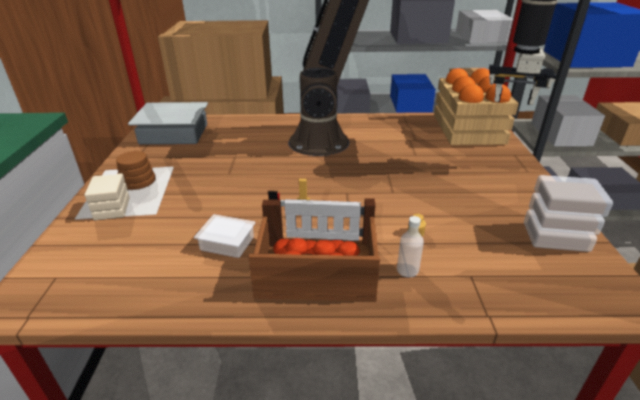

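View pics/side0.png

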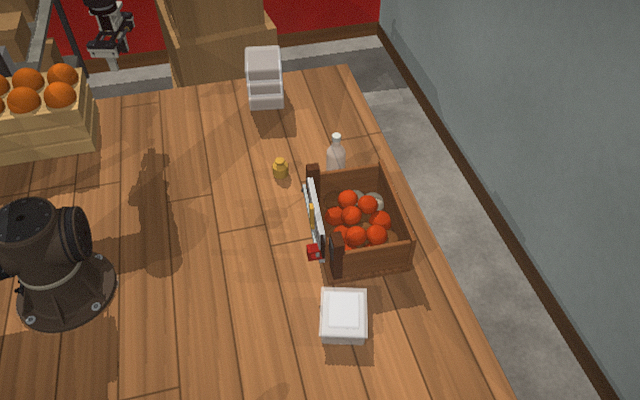

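The scene view is from behind the bay: tab at about (303,188), catch post at (272,200), hinge post at (369,207). In the side view the red catch is at (315,252), the tab at about (311,212), the weight at (280,168), and the tub at (344,315). I'll magnify both next.

```bash
python3 - <<'E'
import cv2,numpy as np,pickle
d=pickle.load(open('c0.pkl','rb'))
a=d['scene']['frame'][170:270,240:440];b=d['side']['frame'][140:290,260:420]
A=cv2.resize(a,None,fx=4,fy=4,interpolation=cv2.INTER_CUBIC)[:,:800]
B=cv2.resize(b,None,fx=4,fy=4,interpolation=cv2.INTER_CUBIC)
cv2.imwrite('pics/A.png',A);cv2.imwrite('pics/B.png',B)
for n,(r0,r1,c0,c1) in {'scene':(165,280,240,440),'side':(140,290,260,420)}.items():
    h=cv2.cvtColor(d[n]['frame'],cv2.COLOR_BGR2HSV)[r0:r1,c0:c1]
    for nm,lo,hi in(('yel',(18,120,90),(32,255,255)),('red',(0,200,80),(4,255,255)),('red2',(174,180,80),(180,255,255))):
        m=cv2.inRange(h,lo,hi);k,l,st,ce=cv2.connectedComponentsWithStats(m)
        for i in range(1,k):
            if st[i,4]>8: print(n,nm,st[i]+[c0,r0,0,0,0],np.round(ce[i]+[c0,r0],1))
E
```

```text
scene yel [299 179  10  21 133] [302.6 188.9]
scene yel [415 214  11  21  93] [421.3 224.1]
side yel [272 157  17  22 273] [279.9 167.8]
side yel [309 203   5  26  95] [311.3 215.3]
side red [307 244  12   9  45] [312.2 248.1]
```

View pics/A.png

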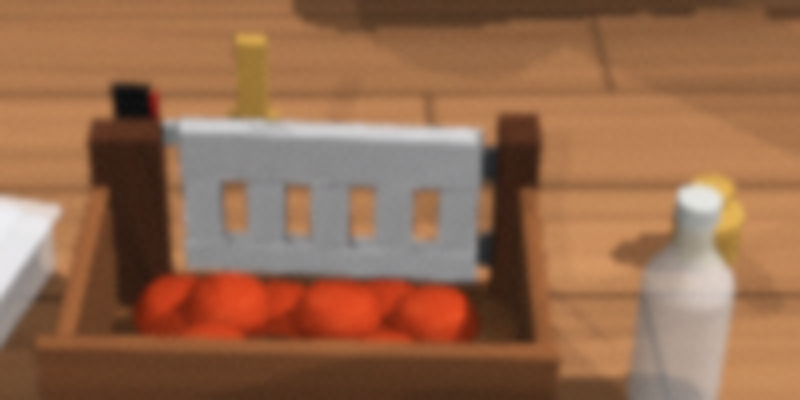

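View pics/B.png

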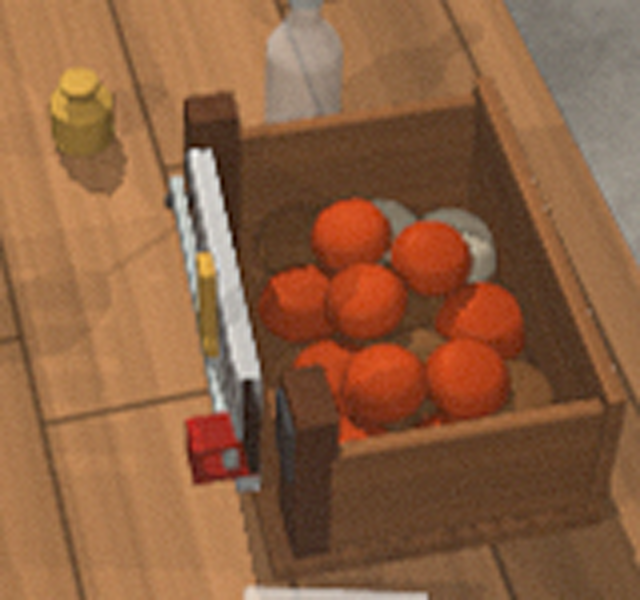

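Crop A: tab top at (251,40), catch post top centre at (126,128), hinge post top centre at (519,122). Crop B: tab top at (206,257), tab bottom at about (211,352), post tops at (212,102) and (308,382), bay rear corners at (480,85) and (615,400).

```bash
cat > h.py <<'E'
import numpy as np,pickle
d=pickle.load(open('c0.pkl','rb'))
def ray(n,uv,c=None):
    c=c or d[n];K=c['camera_matrix'];W=c['world_to_cam']
    v=np.linalg.solve(K,[*uv,1])*[1,-1,-1]
    R=W[:3,:3];return -R.T@W[:3,3],R.T@v
def plane(n,uv,z):
    o,v=ray(n,uv);return o+v*(z-o[2])/v[2]
def tri(us,ud):
    o1,a=ray('scene',us);o2,b=ray('side',ud)
    t=np.linalg.lstsq(np.c_[a,-b],o2-o1,rcond=None)[0]
    p,q=o1+a*t[0],o2+b*t[1];return (p+q)/2,np.linalg.norm(p-q)
E
python3 - <<'E'
from h import *
A=lambda x,y:(240+x/4-.4,170+y/4-.4)
B=lambda x,y:(260+x/4-.4,140+y/4-.4)
P={}
for n,a,b in(('tabtop',A(251,39),B(206,257)),('catchpost',A(126,128),B(308,382)),('hingepost',A(519,122),B(212,102)),('rearC',A(40,343),B(616,405)),('rearH',A(555,348),B(480,85)),('gateTopHinge',A(480,128),B(201,152)),('gateTopFree',A(181,124),B(250,375)),('bottlecap',A(700,192),B(308,2))):
    p,e=tri(a,b);P[n]=p;print(n,np.round(p*1e3,1),'gap',round(e*1e3,1))
for a,b in(('catchpost','hingepost'),('rearC','rearH'),('gateTopFree','gateTopHinge')):
    v=P[b]-P[a];print(a,b,np.linalg.norm(v)*1e3,'yaw',np.degrees(np.arctan2(-v[0],v[1])))
print('weight top',plane('side',B(80,75),.058),'tub',plane('side',(344,305),.061))
print('red',plane('side',(312,248),.125),plane('side',B(206,257),.191),plane('scene',A(251,39),.191))
E
```

```text
tabtop [619.5 -37.2 190. ] gap 3.4
catchpost [ 662.5 -115.1  151.5] gap 5.6
hingepost [662.3 131.  152. ] gap 0.2
rearC [ 841.5 -151.7  124. ] gap 2.1
rearH [850.5 132.4 125.2] gap 4.5
gateTopHinge [647.5 106.5 135.7] gap 4.9
gateTopFree [633.7 -84.9 133.5] gap 0.8
bottlecap [749.6 223.  152.5] gap 16.3
catchpost hingepost 246.04146275536493 yaw 0.05052005933360345
rearC rearH 284.25743652371136 yaw -1.8236843567555139
gateTopFree gateTopHinge 191.95690148070233 yaw -4.127631349322724
weight top [0.59650669 0.2779453  0.058     ] tub [ 0.64496185 -0.24497893  0.061     ]
red [ 0.60122514 -0.11495239  0.125     ] [ 0.61882558 -0.03603045  0.191     ] [ 0.62347449 -0.03827783  0.191     ]
```

Call:
move_arm:
  commands:
    - [21.8,-34.2,2,0,0,-3.9,60]
    - [21.8,-34.2,2,0,0,-3.9,60]
    - [21.8,-34.2,2,0,0,-3.9,60]
    - [21.8,-34.2,2,0,0,-3.9,60]
    - [21.8,-34.2,2,0,0,-3.9,60]
    - [21.8,-34.2,2,0,0,-3.9,60]
    - [21.8,-34.2,2,0,0,-3.9,60]
    - [21.8,-34.2,2,0,0,-3.9,60]
    - [21.8,-34.2,2,0,0,-3.9,60]
    - [21.8,-34.2,2,0,0,-3.9,60]
    - [21.8,-34.2,2,0,0,-3.9,60]
    - [21.8,-34.2,2,0,0,-3.9,60]
    - [21.8,-34.2,2,0,0,-3.9,60]
    - [21.8,-34.2,2,0,0,-3.9,60]
    - [21.8,-34.2,2,0,0,-3.9,60]
    - [21.8,-34.2,2,0,0,-3.9,60]
    - [21.8,-34.2,2,0,0,-3.9,60]
    - [21.8,-34.2,2,0,0,-3.9,60]
    - [21.8,-34.2,2,0,0,-3.9,60]
    - [21.8,-34.2,2,0,0,-3.9,60]

```text
time_s: 2.15
tcp_pos: [0.621, -0.0363, 0.2664]
eef_rot: [180.0, -0.0, -94.0]
contact_force: [0.3, 0.6, 1.4]
gripper_width: 0.0528
```

Call:
move_arm:
  commands:
    - [0,0,0,0,0,0,60]
    - [0,0,0,0,0,0,60]
    - [0,0,0,0,0,0,60]

```text
time_s: 2.45
tcp_pos: [0.62, -0.0344, 0.2663]
eef_rot: [180.0, 0.0, -93.8]
contact_force: [-0.1, 0.8, -0.1]
gripper_width: 0.0523
```

```bash
python3 - <<'E'
from plant import *
import cv2,numpy as np,pickle
s=get_state();c=capture('wrist');print({k:np.round(s[k],4) for k in('time_s','joints','tcp_pos','eef_rot','contact_force','gripper_width')})
pickle.dump((s,c),open('w1.pkl','wb'));cv2.imwrite('pics/w1.png',c['frame'])
E
```

```text
{'time_s': np.float64(2.45), 'joints': array([ 1.48074e+01,  1.42572e+01, -2.99680e+00, -1.72000e-02,
       -7.27786e+01, -1.86323e+01]), 'tcp_pos': array([ 0.62  , -0.0344,  0.2663]), 'eef_rot': array([ 1.799638e+02,  5.200000e-03, -9.383000e+01]), 'contact_force': array([-0.1192,  0.7888, -0.0598]), 'gripper_width': np.float64(0.0523)}
```

View pics/w1.png

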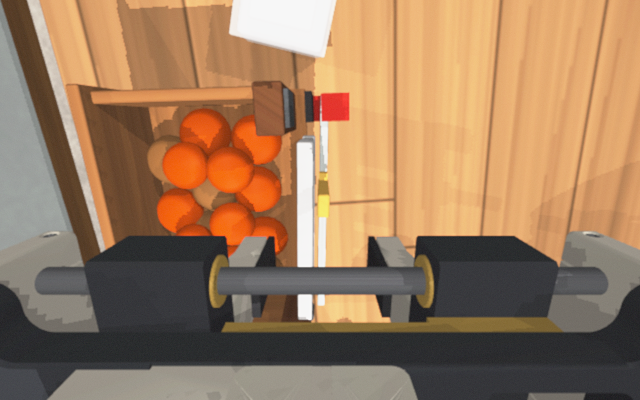

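The wrist view shows the tab as the yellow strip in columns 318–329, rows 172–217, with the bright top face at the lower end. The white gate is at columns 297–313, the red catch at (335,107), and the finger gap at 273–370.

```bash
python3 - <<'E'
import cv2,numpy as np,pickle
from scipy.spatial.transform import Rotation as Ro
s,c=pickle.load(open('w1.pkl','rb'))
f=c['frame'];hsv=cv2.cvtColor(f,cv2.COLOR_BGR2HSV)
m=cv2.inRange(hsv,(20,140,80),(34,255,255));m[:,:300]=0;m[:,350:]=0;m[230:]=0
for r in range(168,222,3):
    x=np.where(m[r])[0];print(r,(x.min(),x.max(),f[r,x].mean(0).round()) if len(x) else None)
R=Ro.from_euler('xyz',s['eef_rot'],degrees=True).as_matrix();T=c['tool_from_camera'];K=c['camera_matrix']
def P(uv,z):
    v=R@T[:3,:3]@(np.linalg.solve(K,[*uv,1])*[1,-1,-1]);o=s['tcp_pos']+R@T[:3,3]
    return np.round((o+v*(z-o[2])/v[2])*1e3,1)
for uv,z in(((323.5,190),.191),((323.5,216),.191),((323.5,203),.191),((305.5,140),.135),((305.5,318),.135),((271,108),.15),((323,130),.119),((321,300),.119)):print(uv,z,P(uv,z))
g=cv2.inRange(hsv,(0,0,190),(180,50,255))
for r in(150,180,210,225):
    x=np.where(g[r,285:318])[0]+285;print('gate',r,x.min(),x.max(),P(((x.min()+x.max())/2,r),.135))
E
```

```text
168 None
171 None
174 (np.int64(320), np.int64(326), array([ 85., 186., 229.]))
177 (np.int64(320), np.int64(326), array([ 89., 195., 233.]))
180 (np.int64(319), np.int64(326), array([ 72., 156., 198.]))
183 (np.int64(320), np.int64(322), array([ 56., 122., 156.]))
186 (np.int64(319), np.int64(322), array([ 57., 122., 157.]))
189 (np.int64(320), np.int64(324), array([ 59., 125., 159.]))
192 None
195 (np.int64(319), np.int64(328), array([ 89., 195., 237.]))
198 (np.int64(318), np.int64(329), array([106., 224., 245.]))
201 (np.int64(318), np.int64(329), array([105., 224., 245.]))
204 (np.int64(318), np.int64(328), array([106., 228., 246.]))
207 (np.int64(318), np.int64(328), array([104., 224., 245.]))
210 (np.int64(318), np.int64(328), array([106., 228., 246.]))
213 (np.int64(318), np.int64(328), array([102., 222., 245.]))
216 (np.int64(318), np.int64(318), array([107., 206., 241.]))
219 None
(323.5, 190) 0.191 [617.1 -52.6 191. ]
(323.5, 216) 0.191 [618.5 -30.8 191. ]
(323.5, 203) 0.191 [617.8 -41.9 191. ]
(305.5, 140) 0.135 [631.3 -88.9 135. ]
(305.5, 318) 0.135 [647.1 107.  135. ]
(271, 108) 0.15 [ 658.3 -119.1  150. ]
(323, 130) 0.119 [614.2 -96.3 119. ]
(321, 300) 0.119 [628.9  95.8 119. ]
gate 150 297 312 [633.1 -79.6 135. ]
gate 180 297 312 [635.4 -50.6 135. ]
gate 210 297 312 [637.9 -19.9 135. ]
gate 225 297 312 [639.2  -3.8 135. ]
```

Call:
move_arm:
  commands:
    - [-2,-5,-8,0,0,-0.6,60]
    - [0,0,-18,0,0,0,60]
    - [0,0,-18,0,0,0,60]
    - [0,0,-18,0,0,0,60]
    - [0,0,-18,0,0,0,60]
    - [0,0,-18,0,0,0,50]
    - [0,0,-10,0,0,0,45]
    - [0,0,-5,0,0,0,40]
    - [0,0,0,0,0,0,35]
    - [0,0,0,0,0,0,30]
  squeeze: 10

```text
time_s: 3.5
tcp_pos: [0.6189, -0.0396, 0.1543]
eef_rot: [-179.9, 0.0, -94.4]
contact_force: [0.7, 0.4, 0.6]
gripper_width: 0.0284
```

```bash
python3 - <<'E'
from plant import *
import cv2,numpy as np,pickle
s=get_state();c=capture('wrist');print({k:np.round(s[k],4) for k in('time_s','tcp_pos','eef_rot','contact_force','gripper_width')})
cv2.imwrite('pics/w2.png',c['frame'][100:400,150:500])
E
```

```text
{'time_s': np.float64(3.5), 'tcp_pos': array([ 0.6189, -0.0396,  0.1543]), 'eef_rot': array([-1.799364e+02,  6.700000e-03, -9.443960e+01]), 'contact_force': array([0.7317, 0.3999, 0.5786]), 'gripper_width': np.float64(0.0284)}
```

View pics/w2.png

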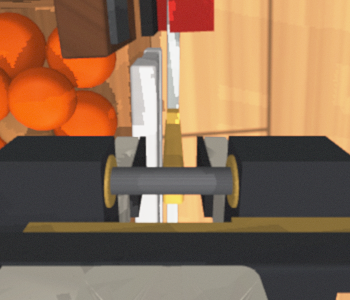

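The tab (crop columns 165–182) sits about 1–2 mm to the front of the finger gap's middle (138–200). I'll shift 1 mm and close softly.

Call:
move_arm:
  commands:
    - [-1,0,0,0,0,0,25]
    - [0,0,0,0,0,0,20]
    - [0,0,0,0,0,0,16]
    - [0,0,0,0,0,0,12]
    - [0,0,0,0,0,0,8]
    - [0,0,0,0,0,0,4]
    - [0,0,0,0,0,0,0]
    - [0,0,0,0,0,0,0]
    - [0,0,0,0,0,0,0]
    - [0,0,0,0,0,0,0]
  squeeze: 8

```text
time_s: 4.55
tcp_pos: [0.6176, -0.0397, 0.1537]
eef_rot: [-180.0, 0.0, -94.5]
contact_force: [-0.0, 0.6, 1.2]
gripper_width: 0.0101
```

Call:
move_arm:
  commands:
    - [0,0,0,0,0,0,0]
    - [0,0,0,0,0,0,0]
    - [0,0,0,0,0,0,0]
    - [0,0,0,0,0,0,0]
  squeeze: 25

```text
time_s: 4.95
tcp_pos: [0.6176, -0.0397, 0.1537]
eef_rot: [-180.0, 0.0, -94.5]
contact_force: [0.8, 0.3, 2.1]
gripper_width: 0.0099
```

```bash
cat > st.py <<'E'
from plant import *
import numpy as np
s=get_state();print({k:np.round(s[k],4).tolist() for k in('time_s','tcp_pos','eef_rot','contact_force','moment','gripper_width')})
E
python3 st.py
```

```text
{'time_s': 4.95, 'tcp_pos': [0.6176, -0.0397, 0.1537], 'eef_rot': [-179.9795, 0.0016, -94.4619], 'contact_force': [0.7853, 0.3405, 2.1109], 'moment': [-0.0159, -0.4341, -0.2268], 'gripper_width': 0.0099}
```

Call:
move_arm:
  commands:
    - [0.5,-0.1,0,0,0,0.18,0]
    - [0.5,-0.1,0,0,0,0.18,0]
    - [0,0,0,0,0,0,0]
    - [0,0,0,0,0,0,0]

```text
time_s: 5.35
tcp_pos: [0.6186, -0.04, 0.1537]
eef_rot: [-180.0, -0.0, -94.1]
contact_force: [1.2, -0.2, 1.4]
gripper_width: 0.0099
```

Call:
move_arm:
  commands:
    - [0.5,-0.1,0,0,0,0.18,0]
    - [0.4,-0.1,0,0,0,0.15,0]
    - [0,0,0,0,0,0,0]
    - [0,0,0,0,0,0,0]

```text
time_s: 5.75
tcp_pos: [0.6195, -0.0401, 0.1537]
eef_rot: [-180.0, 0.0, -93.8]
contact_force: [1.5, -0.5, 3.3]
gripper_width: 0.0099
```

Call:
move_arm:
  commands:
    - [0.5,-0.1,0,0,0,0.18,0]
    - [0.4,-0.1,0,0,0,0.15,0]
    - [0,0,0,0,0,0,0]
    - [0,0,0,0,0,0,0]

```text
time_s: 6.15
tcp_pos: [0.6204, -0.0403, 0.1536]
eef_rot: [-180.0, 0.0, -93.4]
contact_force: [1.1, -0.5, 2.3]
gripper_width: 0.0097
```

```bash
python3 st.py
```

```text
{'time_s': 6.15, 'tcp_pos': [0.6204, -0.0403, 0.1536], 'eef_rot': [-179.9833, 0.0029, -93.4365], 'contact_force': [1.0501, -0.5085, 2.3376], 'moment': [0.128, -0.5324, -0.2171], 'gripper_width': 0.0097}
```

Call:
move_arm:
  commands:
    - [0.5,-0.1,0,0,0,0.18,0]
    - [0.4,-0.1,0,0,0,0.15,0]
    - [0,0,0,0,0,0,0]
    - [0,0,0,0,0,0,0]

```text
time_s: 6.55
tcp_pos: [0.6213, -0.0404, 0.1536]
eef_rot: [-180.0, 0.0, -93.1]
contact_force: [1.8, 0.2, 4.1]
gripper_width: 0.0098
```

Call:
move_arm:
  commands:
    - [0.5,-0.1,0,0,0,0.18,0]
    - [0.4,-0.1,0,0,0,0.15,0]
    - [0,0,0,0,0,0,0]
    - [0,0,0,0,0,0,0]

```text
time_s: 6.95
tcp_pos: [0.6222, -0.0406, 0.1536]
eef_rot: [-180.0, 0.0, -92.8]
contact_force: [1.7, 0.2, 3.0]
gripper_width: 0.01
```

```bash
python3 st.py
```

```text
{'time_s': 6.95, 'tcp_pos': [0.6222, -0.0406, 0.1536], 'eef_rot': [-179.9803, 0.0092, -92.7798], 'contact_force': [1.6957, 0.2352, 2.9971], 'moment': [0.6049, -0.6019, -0.2122], 'gripper_width': 0.01}
```

Call:
move_arm:
  commands:
    - [0.5,-0.1,0,0,0,0.18,0]
    - [0.4,-0.1,0,0,0,0.15,0]
    - [0,0,0,0,0,0,0]
    - [0,0,0,0,0,0,0]

```text
time_s: 7.35
tcp_pos: [0.6227, -0.0407, 0.1536]
eef_rot: [180.0, 0.0, -92.4]
contact_force: [-1.2, 2.3, 5.5]
gripper_width: 0.0094
```

```bash
python3 st.py
```

```text
{'time_s': 7.35, 'tcp_pos': [0.6227, -0.0407, 0.1536], 'eef_rot': [179.9727, 0.0134, -92.4451], 'contact_force': [-1.1825, 2.3218, 5.5252], 'moment': [1.0767, 0.1661, -0.3165], 'gripper_width': 0.0094}
```

Call:
move_arm:
  commands:
    - [0.3,-0.1,0,0,0,0.1,0]
    - [0,0,0,0,0,0,0]
    - [0,0,0,0,0,0,0]
    - [0,0,0,0,0,0,0]

```text
time_s: 7.75
tcp_pos: [0.6228, -0.0408, 0.1536]
eef_rot: [180.0, 0.0, -92.3]
contact_force: [-1.7, 2.9, 5.7]
gripper_width: 0.0102
```

```bash
python3 st.py
```

```text
{'time_s': 7.75, 'tcp_pos': [0.6228, -0.0408, 0.1536], 'eef_rot': [179.9535, 0.0186, -92.3484], 'contact_force': [-1.685, 2.9426, 5.7203], 'moment': [1.1789, 0.3722, -0.3874], 'gripper_width': 0.0102}
```

Call:
move_arm:
  commands:
    - [0.4,-0.1,0,0,0,0.1,0]
    - [0,0,0,0,0,0,0]
    - [0,0,0,0,0,0,0]
    - [0,0,0,0,0,0,0]

```text
time_s: 8.15
tcp_pos: [0.6229, -0.0408, 0.1536]
eef_rot: [179.9, 0.0, -92.3]
contact_force: [-2.7, 4.0, 7.3]
gripper_width: 0.0098
```

```bash
python3 st.py; python3 st.py
```

```text
{'time_s': 8.15, 'tcp_pos': [0.6229, -0.0408, 0.1536], 'eef_rot': [179.9273, 0.0222, -92.2504], 'contact_force': [-2.7312, 3.9928, 7.3481], 'moment': [1.3408, 0.6565, -0.3182], 'gripper_width': 0.0098}
{'time_s': 8.15, 'tcp_pos': [0.6229, -0.0408, 0.1536], 'eef_rot': [179.9273, 0.0222, -92.2504], 'contact_force': [-2.7312, 3.9928, 7.3481], 'moment': [1.3408, 0.6565, -0.3182], 'gripper_width': 0.0098}
```

Call:
move_arm:
  commands:
    - [0.4,0.2,0.5,0,0,0.1,0]
    - [0,0,0,0,0,0,0]
    - [0,0,0,0,0,0,0]
    - [0,0,0,0,0,0,0]

```text
time_s: 8.55
tcp_pos: [0.623, -0.0408, 0.1536]
eef_rot: [179.9, 0.0, -92.2]
contact_force: [-3.9, 3.5, 5.2]
gripper_width: 0.01
```

```bash
python3 st.py
```

```text
{'time_s': 8.55, 'tcp_pos': [0.623, -0.0408, 0.1536], 'eef_rot': [179.8831, 0.0063, -92.1621], 'contact_force': [-3.9389, 3.4562, 5.1875], 'moment': [1.3968, 1.3295, -0.3353], 'gripper_width': 0.01}
```

Call:
move_arm:
  commands:
    - [0.4,0.3,0.5,0,0,0,0]
    - [0.4,0.3,0.5,0,0,0,0]
    - [0,0,0,0,0,0,0]
    - [0,0,0,0,0,0,0]

```text
time_s: 8.95
tcp_pos: [0.6231, -0.0408, 0.1537]
eef_rot: [179.8, -0.0, -92.2]
contact_force: [-6.2, 0.0, -0.3]
gripper_width: 0.0098
```

```bash
python3 st.py
```

```text
{'time_s': 8.95, 'tcp_pos': [0.6231, -0.0408, 0.1537], 'eef_rot': [179.7724, -0.0317, -92.1843], 'contact_force': [-6.1999, 0.0185, -0.2732], 'moment': [0.3242, 1.573, -0.2799], 'gripper_width': 0.0098}
```

Call:
move_arm:
  commands:
    - [0.4,0,0,0,0,0,0]
    - [0,0.6,1.9,-0.86,0.03,0,0]
    - [0,0.6,1.9,-0.86,0.03,0,0]
    - [0,0.6,1.8,-0.86,0.03,0,0]
    - [0,0,0,0,0,0,0]
    - [0,0,0,0,0,0,0]

```text
time_s: 9.55
tcp_pos: [0.6233, -0.0389, 0.1593]
eef_rot: [179.8, -2.6, -92.2]
contact_force: [-6.3, 0.8, -0.8]
gripper_width: 0.0098
```

```bash
python3 st.py
```

```text
{'time_s': 9.55, 'tcp_pos': [0.6233, -0.0389, 0.1593], 'eef_rot': [179.7599, -2.6311, -92.1676], 'contact_force': [-6.271, 0.83, -0.7863], 'moment': [0.5633, 1.8772, -0.3222], 'gripper_width': 0.0098}
```

Call:
move_arm:
  commands:
    - [0.1,0.9,2.3,-1.1,0.04,0,0]
    - [0.1,1.0,2.3,-1.1,0.04,0,0]
    - [0.1,1.0,2.3,-1.1,0.04,0,0]
    - [0,0,0,0,0,0,0]

```text
time_s: 9.95
tcp_pos: [0.6236, -0.0362, 0.1664]
eef_rot: [179.8, -6.0, -92.1]
contact_force: [-5.6, -1.4, -0.2]
gripper_width: 0.0098
```

Call:
move_arm:
  commands:
    - [0.2,1.0,2.3,-1.1,0.04,0,0]
    - [0.1,1.0,2.3,-1.1,0.04,0,0]
    - [0,1.0,2.3,-1.1,0.04,0,0]
    - [0,1.0,2.2,-1.1,0.04,0,0]
    - [0,0,0,0,0,0,0]
    - [0,0,0,0,0,0,0]

```text
time_s: 10.55
tcp_pos: [0.6238, -0.0321, 0.1753]
eef_rot: [179.8, -10.3, -92.2]
contact_force: [-6.6, 1.1, 1.3]
gripper_width: 0.0102
```

```bash
python3 st.py
```

```text
{'time_s': 10.55, 'tcp_pos': [0.6238, -0.0321, 0.1753], 'eef_rot': [179.7545, -10.3474, -92.152], 'contact_force': [-6.6143, 1.1388, 1.3066], 'moment': [1.2396, 2.3019, -0.7455], 'gripper_width': 0.0102}
```

```bash
python3 - <<'E'
import numpy as np
r=np.array([-23.9,-145.1]);R=lambda a:np.array([[np.cos(a),-np.sin(a)],[np.sin(a),np.cos(a)]])
A=np.radians(np.r_[0,2,np.arange(5,72,3.5)]);p=[R(-a)@r for a in A]
for a,d in zip(A[1:],np.diff(p,axis=0)):print(round(np.degrees(a),1),d.round(1).tolist())
E
```

```text
2.0 [-5.0, 0.9]
5.0 [-7.5, 1.7]
8.5 [-8.6, 2.5]
12.0 [-8.5, 3.0]
15.5 [-8.3, 3.5]
19.0 [-8.0, 4.0]
22.5 [-7.8, 4.5]
26.0 [-7.5, 5.0]
29.5 [-7.2, 5.4]
33.0 [-6.8, 5.8]
36.5 [-6.4, 6.3]
40.0 [-6.1, 6.6]
43.5 [-5.6, 7.0]
47.0 [-5.2, 7.3]
50.5 [-4.7, 7.6]
54.0 [-4.3, 7.9]
57.5 [-3.8, 8.1]
61.0 [-3.3, 8.4]
64.5 [-2.8, 8.5]
68.0 [-2.2, 8.7]
71.5 [-1.7, 8.8]
```

Call:
move_arm:
  commands:
    - [-1.6,0,0,0,0,0,0]
    - [-2.5,0.5,0,0,0,-1,0]
    - [-2.5,0.4,0,0,0,-1,0]
    - [-3.8,0.8,0,0,0,-1.5,0]
    - [-3.7,0.9,0,0,0,-1.5,0]
    - [0,0,0,0,0,0,0]
    - [0,0,0,0,0,0,0]

```text
time_s: 11.25
tcp_pos: [0.6117, -0.0287, 0.1765]
eef_rot: [-180.0, -10.3, -97.1]
contact_force: [3.3, 2.6, -6.5]
gripper_width: 0.0099
```

```bash
python3 st.py
```

```text
{'time_s': 11.25, 'tcp_pos': [0.6117, -0.0287, 0.1765], 'eef_rot': [-179.9896, -10.2599, -97.1421], 'contact_force': [3.259, 2.5979, -6.5496], 'moment': [1.6254, -0.7292, -0.2353], 'gripper_width': 0.0099}
```

Call:
move_arm:
  commands:
    - [-4.3,1.2,0,0,0,-1.75,0]
    - [-4.3,1.3,0,0,0,-1.75,0]
    - [-8.5,3.0,0,0,0,-3.5,0]
    - [-8.3,3.5,0,0,0,-3.5,0]
    - [0,0,0,0,0,0,0]
    - [0,0,0,0,0,0,0]

```text
time_s: 11.85
tcp_pos: [0.5868, -0.0196, 0.1766]
eef_rot: [-180.0, -10.2, -107.5]
contact_force: [2.3, 4.4, -7.8]
gripper_width: 0.0097
```

```bash
python3 st.py
```

```text
{'time_s': 11.85, 'tcp_pos': [0.5868, -0.0196, 0.1766], 'eef_rot': [-179.9651, -10.2446, -107.5278], 'contact_force': [2.2643, 4.3853, -7.7618], 'moment': [2.1606, -1.1918, -0.1196], 'gripper_width': 0.0097}
```

Call:
move_arm:
  commands:
    - [-7.9,4.5,-0.5,0,0,-3.5,0]
    - [-7.7,4.8,-0.5,0,0,-3.5,0]
    - [-7.4,5.2,-0.5,0,0,-3.5,0]
    - [-7.2,5.4,0,0,0,-3.5,0]
    - [-6.8,5.8,0,0,0,-3.5,0]
    - [-6.4,6.3,0,0,0,-3.5,0]
    - [0,0,0,0,0,0,0]
    - [0,0,0,0,0,0,0]

```text
time_s: 12.65
tcp_pos: [0.5432, 0.0111, 0.1761]
eef_rot: [-179.9, -10.3, -128.5]
contact_force: [-2.0, -2.7, 3.6]
gripper_width: 0.01
```

```bash
python3 st.py
```

```text
{'time_s': 12.65, 'tcp_pos': [0.5432, 0.0111, 0.1761], 'eef_rot': [-179.9404, -10.3224, -128.5072], 'contact_force': [-1.9732, -2.724, 3.5645], 'moment': [-0.3016, 0.3782, -0.1333], 'gripper_width': 0.01}
```

Call:
move_arm:
  commands:
    - [-6.1,6.6,0,0,0,-3.5,0]
    - [-5.6,7.0,0,0,0,-3.5,0]
    - [-5.2,7.3,0,0,0,-3.5,0]
    - [-4.7,7.6,0,0,0,-3.5,0]
    - [-4.3,7.9,0,0,0,-3.5,0]
    - [0,0,0,0,0,0,0]
    - [0,0,0,0,0,0,0]

```text
time_s: 13.35
tcp_pos: [0.517, 0.0474, 0.1758]
eef_rot: [-180.0, -10.3, -146.0]
contact_force: [-4.5, -3.2, 6.1]
gripper_width: 0.0097
```

```bash
python3 st.py
```

```text
{'time_s': 13.35, 'tcp_pos': [0.517, 0.0474, 0.1758], 'eef_rot': [-179.9538, -10.3301, -145.9676], 'contact_force': [-4.5487, -3.2367, 6.1252], 'moment': [-0.3829, 0.7526, -0.2048], 'gripper_width': 0.0097}
```

Call:
move_arm:
  commands:
    - [-4.3,7.9,0.3,0,0,-3.5,0]
    - [-3.8,8.2,0.3,0,0,-3.5,0]
    - [-3.2,8.4,0,0,0,-3.5,0]
    - [-2.7,8.6,0,0,0,-3.5,0]
    - [-2.1,8.7,0,0,0,-3.5,0]
    - [0,0,0,0,0,0,0]
    - [0,0,0,0,0,0,0]

```text
time_s: 14.05
tcp_pos: [0.5029, 0.0903, 0.1756]
eef_rot: [-180.0, -10.1, -163.4]
contact_force: [6.3, -0.6, -4.8]
gripper_width: 0.0098
```

```bash
python3 st.py
```

```text
{'time_s': 14.05, 'tcp_pos': [0.5029, 0.0903, 0.1756], 'eef_rot': [-179.9885, -10.0952, -163.4293], 'contact_force': [6.306, -0.5846, -4.8329], 'moment': [0.3013, -3.1468, -0.16], 'gripper_width': 0.0098}
```

Call:
move_arm:
  commands:
    - [-0.3,-0.2,-2.1,0.29,-0.99,0,0]
    - [-0.5,-0.3,-2.1,0.29,-0.99,0,0]
    - [-0.8,-0.3,-2.1,0.29,-0.99,0,0]
    - [-0.9,-0.3,-2.1,0.29,-0.99,0,0]
    - [-0.9,-0.3,-2.2,0.29,-0.99,0,0]
    - [-0.8,-0.2,-2.2,0.29,-0.99,0,0]
    - [-0.8,-0.2,-2.2,0.29,-0.99,0,0]
    - [-0.8,-0.2,-2.2,0.29,-0.99,0,0]
    - [-0.7,-0.2,-2.2,0.29,-0.99,0,0]
    - [-0.7,-0.2,-2.2,0.29,-0.99,0,0]
    - [0,0,0,0,0,0,0]
    - [0,0,0,0,0,0,0]

```text
time_s: 15.25
tcp_pos: [0.4945, 0.0879, 0.1542]
eef_rot: [-180.0, 0.2, -163.6]
contact_force: [8.4, -1.0, -6.5]
gripper_width: 0.0101
```

```bash
python3 st.py
```

```text
{'time_s': 15.25, 'tcp_pos': [0.4945, 0.0879, 0.1542], 'eef_rot': [-179.9791, 0.1967, -163.5744], 'contact_force': [8.4459, -1.0363, -6.5264], 'moment': [-0.2179, -2.8515, -0.13], 'gripper_width': 0.0101}
```

Call:
move_arm:
  commands:
    - [1.0,0.3,-0.5,0,0,0,0]
    - [0.8,0.2,-0.5,0,0,0,0]
    - [0,0,0,0,0,0,0]
    - [0,0,0,0,0,0,0]
  squeeze: 8

```text
time_s: 15.65
tcp_pos: [0.4944, 0.0877, 0.1535]
eef_rot: [-180.0, -0.0, -163.6]
contact_force: [-3.5, -0.4, 5.7]
gripper_width: 0.01
```

Call:
move_arm:
  commands:
    - [0,0,0,0,0,0,15]
    - [0,0,0,0,0,0,20]
    - [0,0,0,0,0,0,30]
    - [0,0,0,0,0,0,40]
    - [0,0,0,0,0,0,40]
    - [0,0,0,0,0,0,40]

```text
time_s: 16.25
tcp_pos: [0.4956, 0.0883, 0.1531]
eef_rot: [-180.0, 0.0, -163.6]
contact_force: [0.1, -0.7, -0.1]
gripper_width: 0.0345
```

```bash
python3 - <<'E'
from plant import *
import cv2,numpy as np
c=capture('wrist');cv2.imwrite('pics/w3.png',c['frame'][100:400,150:500])
E
python3 st.py
```

```text
{'time_s': 16.3, 'tcp_pos': [0.4955, 0.0883, 0.1531], 'eef_rot': [-179.9806, 0.0222, -163.6506], 'contact_force': [-0.3217, 0.2359, 0.3912], 'moment': [0.1278, -0.1743, -0.0013], 'gripper_width': 0.0346}
```

View pics/w3.png

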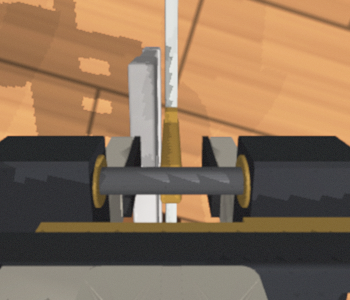

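The fingers are clear on both sides of the tab (crop columns 163–182, gap 135–207). I'll go straight up and look.

Call:
move_arm:
  commands:
    - [0,0,5,0,0,0,40]
    - [0,0,12,0,0,0,40]
    - [0,0,15,0,0,0,40]
    - [0,0,20,0,0,0,40]
    - [0,0,25,0,0,0,40]
    - [0,0,25,0,0,0,40]
    - [-10,0,20,0,0,0,40]
    - [-20,0,0,0,0,0,40]
    - [-20,0,0,0,0,0,40]
    - [0,0,0,0,0,0,40]
    - [0,0,0,0,0,0,40]

```text
time_s: 17.4
tcp_pos: [0.4457, 0.0884, 0.2764]
eef_rot: [180.0, 0.2, -163.6]
contact_force: [0.6, -0.4, 0.2]
gripper_width: 0.0353
```

```bash
python3 st.py; python3 - <<'E'
from plant import *
import cv2,numpy as np
a=capture('side')['frame'][120:340,180:440];b=capture('scene')['frame'][150:280,190:440]
A=cv2.resize(a,(400,338),interpolation=cv2.INTER_CUBIC);B=cv2.resize(b,(400,208),interpolation=cv2.INTER_CUBIC)
cv2.imwrite('pics/f.png',np.vstack([A,B]))
E
```

```text
{'time_s': 17.4, 'tcp_pos': [0.4457, 0.0884, 0.2764], 'eef_rot': [179.9939, 0.1515, -163.6047], 'contact_force': [0.6435, -0.4301, 0.2096], 'moment': [0.0916, -0.2188, -0.0028], 'gripper_width': 0.0353}
```

View pics/f.png

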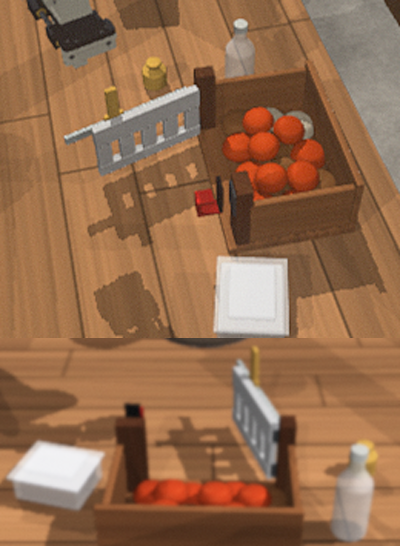

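The gate stands open at about 71°. The bar runs level along it, and the tub, bottle and weight have not moved. Handing in.

```bash
python3 -c "
from plant import *
print(close_job())"
```

```text
the job is handed in; nothing more can be done
None
```

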